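# Turn the parcel scale's display to the clerk, lock it and switch it on

## Robot

A 6-joint arm with a two-finger parallel gripper is mounted at the origin on the work surface. World frame = base frame: x ahead of the robot, y to its left, z up, the work surface at z = 0. Lengths are in mm, angles in rad, forces in N, time in s.
With the tool pointing down it reaches from about 250 to 800 mm from the base axis. Payload 3.9 kg.
Tool frame: the origin (TCP) lies at the very end of the fingers, on their centre line; the grasp point (between the pads) lies 19 mm behind it; z points along the fingers, y is the line along which they close (so a half turn about z gives the same grasp; the last joint's range is limited). The gripper opens to 85 mm and grips with 20 to 120 N. Pads are 22 mm wide; open, the fingers measure 114 mm over their backs; the gripper's body (76 mm by 85 mm) begins 54 mm behind the grasp point. The pads swing forward as they close: fully open they stand 13 mm farther back than shut.
Start: joints at [1.142, 0.26, -0.138, 1.173, 0, 1.571], TCP at [218.279, 477.462, 231.304] pointing down, gripper open.
Joint ranges: [-2.78, 2.78], [-0.83, 1.72], [-1.28, 1.37], [-1.9, 2.12], [-1.57, 1.48], [-3.14, 3.14]. Speed limits (rad/s): [2.57, 2.57, 3.14, 3.14, 3.14, 3.14].

## Interface

Orientations are given as a unit quaternion [x, y, z, w].
In Python, from workcell import readout, imaging, r gives the robot as it stands.
- The arm moves only by the tool move_arm, never from a script. Its argument "increments" is a list of rows, each an object of numbers: "jaw": the opening, from 0 (shut) to 1 (fully open); "tx", "ty", "tz": the shift along the tool's x, y, z in m; "yaw": the turn about the tool's z in degrees. In form: [{"jaw": .., "tx": .., "ty": .., "tz": .., "yaw": ..}, ...]. A call has 1 to 20 rows; each row shifts and turns the commanded pose from where the row before left it, along the tool's axes as they then stand; what a row does not reach is not made up. A row lasts 1/12 s, in which the tool goes at most 41.7 mm and 7.16 degrees, less where a joint would pass 70% of its speed; a pose out of reach is approached as far as the arm can. A call is refused whole if a number of a shift passes 0.0417 or a number of a turn 7.16, either way. A call with a gripper value outside its range is refused whole. The fingers move at their own pace and stop on an object; the grip force is fixed at half the most. Time passes only in rows, so rows that do not move let the fingers close. It gives the time, the measured TCP pose, the force, the opening and the grip force at its end, in the units of the state.
- readout.state(): the state, without advancing time (a new reading comes with each control period).
- imaging.get_image(name): name is "scene" or "top"; returns a dict with "color" (480x640x3 uint8, red, green, blue), "range_z" (480x640 float32, mm along the optical axis (not along the pixel's ray), 0 where there is no reading), "fov_y" (degrees; the focal length in pixels is half the picture's height over the tangent of half this angle, whatever the lens; pixels are square), "cx", "cy" (the principal point, pixels), "cam_to_world" (4x4, takes a point from camera to world coordinates). Camera axes: x right, y up, looking along -z (the intrinsics and any distortion apply to the point x, -y, -z); pixel columns grow to the right and rows downward; lengths in mm; the calibration is good to about 2 mm. A picture is of the moment at which its call begins.
- r.sign_off(): hands the job in; it is judged then, once.
The state is a dict: "clock": time; "q": joint angles; "joint_velocities": joint speeds; "joint_efforts": joint torques, N m; "ee_pos": TCP position; "eef_rot": TCP orientation; "force": force on the tool from outside, world axes, zero at the start; "ft_torque": the same for the moment, N m; "grip_width": finger opening in mm; "gripper_force": force on a finger pad.
Only numpy, scipy, OpenCV 4.12 (cv2) and the standard library are available. Lean on these libraries where they do the work, as an engineer would, in place of code of your own. Each camera call takes 0.05 s, during which the arm holds its last target. There are 200 camera calls.

## Task

The scale's display has been left turned away to the clerk's right. Pull up the spring plunger, swing the display round to the next hole so that it faces the clerk again, let the plunger snap right home, and flip the toggle switch over so that it snaps to on. Work the switch gently, never straining it against its stop, and leave the other things on the counter where they stand.

Things in the scene. Friction and masses are not known exactly. Their poses are not given: they have to be found in the camera images.
- foot: Round cast foot of the scale's display unit, 196 mm across, fixed to the counter. Origin: centre of its underside, on the upright swivel axis; z up, its -x is the clerk's side (towards the robot), +y on the clerk's left. The head swivels on it. A steel index plate, its top 42 mm above the counter, reaches out on the +y side under the plunger: a 34 mm parking slot and two 11 mm wide holes.
- swivel (a joint): Turn of the head about the upright axis through the foot's origin, rad, growing clockwise seen from above. About 0: parking slot (as left, display to the clerk's right). About 0.6: the next, middle hole; display faces the foot's -x. About 1.2: third hole, too far. The plate is clamped on by hand, so its holes lie up to 0.06 off these angles; not reported: feel for it. Stops: -0.15, 1.35.
- head (a point): The display head, a white wedge 135 mm deep, 160 mm wide; its face slopes 25 degrees, 94 mm above the counter at the front edge, 157 mm at the rear. Point: on the swivel axis, 44 mm above the counter; axes turn with the head, -x to its front. With the pin out of a hole the head turns at about 1 to 2 N at the knob and stays where it is left.
- knob (a point): Centre of the plunger's black mushroom knob, 32 mm across, 28 mm tall, 130 mm from the swivel axis on the head's left (+y), 34 mm clear of the head's side, on a bracket turning with the head. Pin home: centre 108 mm above the counter. Below it the plunger's barrel is 28 mm across up to 68 mm, then 19 mm across up to 81 mm above the counter; the bracket's top lies at 56 mm.
- plunger (a joint): Lift of the plunger, m. 0: pin fully home; 0.0095: its flat end rides on the index plate between holes; 0.014: top of travel. Spring: 4 N down at home, 7.5 N at the top. The 8 mm pin has 1.5 mm play either side in a hole: it drops only within 0.011 rad of it, at once if the knob is free to fall; riding on the plate, the head can be pushed along slowly until it drops and the head stops dead.
- switch (a joint): Angle of the toggle switch's bat, rad. 0: off, leaning down the slope to the clerk (47 degrees from upright); 0.768: on, up the slope (3 degrees from upright, still to the clerk). A spring drives it to the nearer end from its centre at 0.384. 4 to 5 N near the tip, square to the bat (from below, up and over), moves it from off; an upright finger pushed level jams against its tip.
- switch_base (a point): The pivot of the bat, on the sloping face at the right-hand part of the head: in the head's own axes 2 mm ahead of the swivel axis (+x, away from the clerk) and 47 mm to its right (-y); about 135 mm above the counter. The bat swings in the head's x-z plane.
- bat_tip (a point): Tip of the switch's plain steel bat, 60 mm from the pivot; the bat is 13 mm thick with a rounded end.
- stamp_stand: Bystander, loose: walnut stand 210 x 85 mm with four red-handled date stamps, 160 mm tall. Origin: centre of its underside.
- pan: Bystander, loose: chipped white enamel scale pan, 236 mm across, 28 mm deep, lying on the parcel scale (240 x 220 mm, 65 mm tall). Origin: centre of its underside.
- jar: Bystander, loose: glass jar, 80 mm across and 115 mm tall. Origin: centre of its underside.
- tape_cutter: Bystander, loose: steel tape cutter base, 190 x 75 mm, 94 mm tall. Origin: centre of its underside.

How it is judged (in metres and radians):
At the end, for the whole second after the job is handed in: The head is at the middle hole (swivel 0.51 to 0.69 rad), the plunger fully home in it (lift under 2 mm), the switch snapped to on (over 0.70 rad), all at rest (value of joint swivel between 0.51 and 0.69 rad and value of joint plunger below 0.002 m and value of joint switch above 0.7 rad and velocity of joint swivel between -0.05 and 0.05 rad/s); the robot touches nothing.
It fails at once if the switch bat is pressed with more than 20 N (contact force between anything else and switch above 20 N).
It fails at once if the stamp stand, pan, jar or tape cutter is moved by more than 20 mm (distance of any of stamp_stand, pan, jar, tape_cutter from where it was at the start of the episode above 0.02 m).
It also fails if it takes over 54 s, if anything falls off the work surface, if the arm or the gripper's body presses on something with over 40 N, if the wrist force passes 120 N, or if a joint passes its speed limit or range.

## Working session

There is one attempt and no reset: what is moved stays moved. The work goes in short steps, Python scripts to look and compute and a tool call to move; the robot and the scene stay as the last step left them, time stands still between calls to the robot, and variables do not carry over. Pictures are saved under pics/ and viewed, at most 10 in all, crops included, and the job is handed in when it is done.

Besides the shell and the picture viewer there is one more tool, called after "Request:" in YAML: its name, and indented under it one key for each argument. move_arm: Moves the arm, as the interface text tells. Its arguments: {"type":"object","properties":{"increments":{"type":"array"}},"required":["increments"]}

```bash
mkdir -p pics; ls; cat > h.py <<'E'
import numpy as np,cv2
from workcell import readout,imaging,r
def grab(n,f):
    d=imaging.get_image(n); cv2.imwrite('pics/'+f+'.png',d['color'][:,:,::-1]); np.savez('pics/'+f+'.npz',**{k:d[k] for k in d}); return d
def pt(d,u,v):
    f=240/np.tan(np.radians(float(d['fov_y']))/2); z=float(d['range_z'][int(v),int(u)])
    return (d['cam_to_world']@np.array([(u-d['cx'])/f*z,-(v-d['cy'])/f*z,-z,1]))[:3]
def px(d,p):
    f=240/np.tan(np.radians(float(d['fov_y']))/2); c=np.linalg.inv(d['cam_to_world'])@np.append(p,1)
    return d['cx']+f*c[0]/-c[2], d['cy']-f*c[1]/-c[2]
E
python3 - <<'E'
from h import *
for n in ('scene','top'):
    d=grab(n,n+'0'); print(d.keys(),d['fov_y'],d['cx'],d['cy'],d['cam_to_world'].round(3).tolist())
print(readout.state())
E
```

```text
pics
dict_keys(['color', 'range_z', 'fov_y', 'cx', 'cy', 'cam_to_world']) 55.48349377996362 318.3723915322666 245.17539497517936 [[-0.708, -0.373, 0.6, 1292.967], [0.706, -0.355, 0.612, 628.021], [-0.015, 0.857, 0.515, 670.477], [0.0, 0.0, 0.0, 1.0]]
dict_keys(['color', 'range_z', 'fov_y', 'cx', 'cy', 'cam_to_world']) 54.78994476046866 318.77689159170023 235.76894074414656 [[-0.006, 0.992, -0.127, 477.197], [-1.0, -0.009, -0.022, -35.439], [-0.023, 0.127, 0.992, 1337.921], [0.0, 0.0, 0.0, 1.0]]
{'clock': 0.1, 'q': array([ 1.14199591e+00,  2.60636026e-01, -1.39259818e-01,  1.17272179e+00,
        1.30450898e-05,  1.57085163e+00]), 'joint_velocities': array([ 0.000517  , -0.00044336,  0.00206146,  0.00076845,  0.00138424,
        0.00022723]), 'joint_efforts': array([ 1.46127077e-03, -4.06507480e+01,  2.54527330e+01,  1.00794743e-02,
        1.29849759e-04,  2.52980421e-06]), 'ee_pos': array([218.01800689, 476.89620435, 230.53140081]), 'eef_rot': array([ 2.12788345e-01,  9.77097892e-01, -8.88421070e-04, -2.00100543e-04]), 'force': array([-0.48662483,  0.09227079,  0.13969776]), 'ft_torque': array([0.01307591, 0.03514881, 0.00903746]), 'gripper_force': 0.0, 'grip_width': 85.71366354425382}
```

View pics/scene0.png

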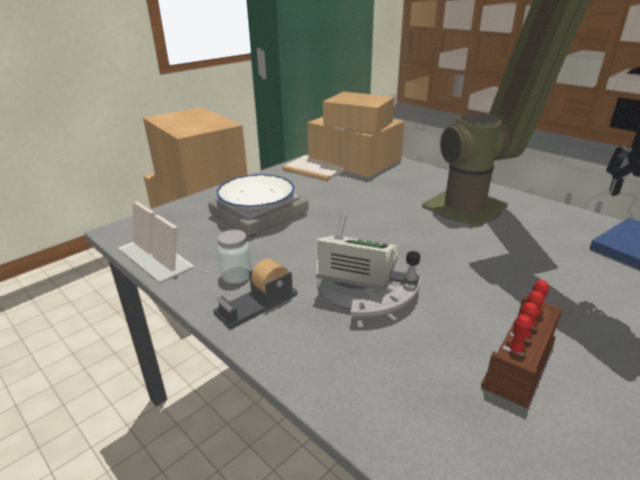

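View pics/top0.png

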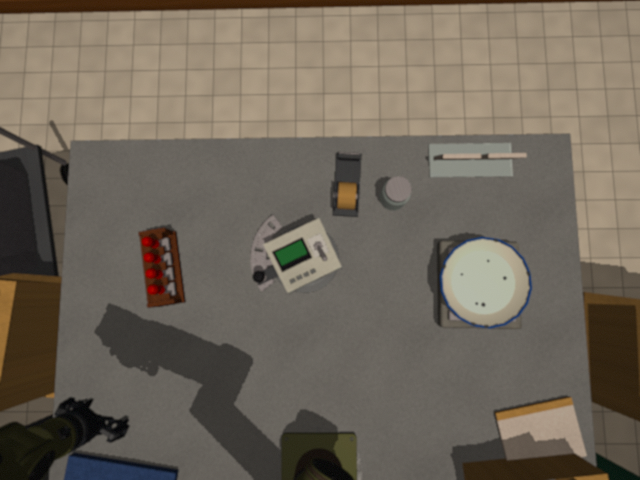

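The scene camera looks from the far side. In the top view the head is near (302,255), the knob at (260,273), and the switch near (320,250). I'll enlarge both views.

```bash
python3 - <<'E'
from h import *
a=cv2.imread('pics/top0.png')[205:305,235:355]; b=cv2.imread('pics/scene0.png')[205:325,300:440]
cv2.imwrite('pics/c1.png',np.hstack([cv2.resize(a,(384,320),interpolation=2),cv2.resize(b,(373,320),interpolation=2)]))
d=np.load('pics/top0.npz')
z=d['range_z']
W=np.array([[pt(d,u,v) for u in range(235,355)] for v in range(205,305)])
m=(W[...,2]>112)&(W[...,2]<135)
for u,v in ((260,273),(259,270),(262,272),(258,272),(285,290),(339,267),(266,243),(314,219)): print(u,v,pt(d,u,v).round(1))
ys,xs=np.where((W[...,2]>75)); P=W[ys,xs]
k=P[(P[:,1]>P[:,1].max()-32)]; print('knob pts',len(k),np.median(k,0),k[:,:2].min(0),k[:,:2].max(0),k[:,2].max())
hd=P[P[:,1]<P[:,1].max()-45]; print(cv2.minAreaRect(hd[:,:2].astype(np.float32)),hd[:,2].min(),hd[:,2].max())
E
```

```text
260 273 [535.9 147.2 122.4]
259 270 [548.2 162.4  40.4]
262 272 [538.9 143.3 113.1]
258 272 [538.4 152.1 125. ]
285 290 [492.4  92.6   4.1]
339 267 [552.6 -61.3  79.6]
266 243 [610.9 127.1 158.4]
314 219 [697.7   8.4   3.8]
knob pts 116 [528.05819684 152.10360926 122.36092569] [514.91819684 137.9522136 ] [543.98606063 168.73071309] 127.45244225183842
((614.4822998046875, 21.618316650390625), (194.76089477539062, 271.8916015625), 75.92665100097656) 75.1278396594073 1337.921463726504
```

View pics/c1.png

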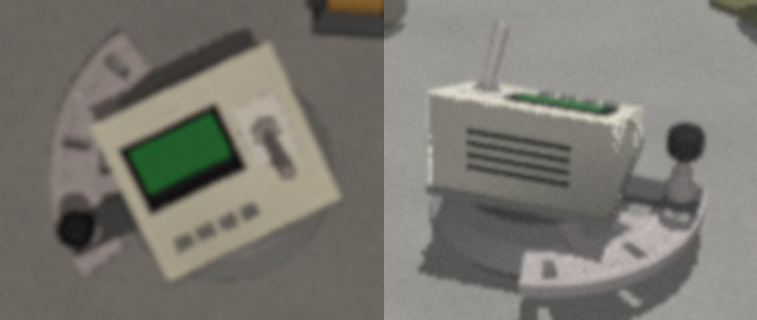

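```bash
cat >> h.py <<'E'
def ray(d,u,v,z):
    f=240/np.tan(np.radians(float(d['fov_y']))/2); M=d['cam_to_world']
    r_=M[:3,:3]@np.array([(u-d['cx'])/f,-(v-d['cy'])/f,-1]); o=M[:3,3]
    return o+r_*(z-o[2])/r_[2]
E
python3 - <<'E'
from h import *
d=np.load('pics/top0.npz'); s=np.load('pics/scene0.npz')
C=[ray(d,235+x/3.2,205+y/3.2,z) for x,y,z in ((95,122,157),(268,42,157),(340,197,94),(172,280,94))]
for c in C: print(c.round(1))
for i in range(4): v=C[(i+1)%4]-C[i]; print(np.linalg.norm(v[:2]),np.degrees(np.arctan2(v[1],v[0])))
print('knob top',ray(d,235+76/3.2,205+230/3.2,120),'scene knob',ray(s,300+686/2.667-384/2.667,205+142/2.667,108))
# bat base and tip (top)
print('bat', ray(d,235+268/3.2,205+128/3.2,135),ray(d,235+287/3.2,205+170/3.2,175))
print('scene bat tip/base',ray(s,300+(502-384)/2.667,205+25/2.667,176),ray(s,300+(488-384)/2.667,205+86/2.667,140))
# depth-based: knob & head rear
z=s['range_z']
print(pt(s,300+302/2.667,205+142/2.667),pt(d,258,276))
# foot disc centre in scene? stamps etc
for u,v in ((160,267),(150,245),(347,180),(397,192)): print(pt(d,u,v).round(0))
E
```

```text
[610.8 130.6 157. ]
[674.6  -8.9 157. ]
[552.8 -67.1  94. ]
[484.7  73.9  94. ]
153.43893887053235 -65.44757152120937
134.90370898544987 -154.47229119655208
156.57698965306608 115.80820474616087
138.31799441118176 24.21928261817692
knob top [525.81785727 150.73454636 120.        ] scene knob [529.22556294 155.85720145 108.        ]
bat [607.114122    -7.99012851 135.        ] [569.45556289 -23.63688788 175.        ]
scene bat tip/base [574.19683618 -16.11370939 176.        ] [616.22502707   6.32815386 140.        ]
[541.80327616 163.63304579 117.26317377] [527.91250916 151.94468721 125.13291578]
[556. 427.  84.]
[610. 434. 143.]
[811. -89.  14.]
[ 751. -219.  113.]
```

The crop shows the head turned about 25°, index-plate holes at crop (118,65) and (75,140), and the bat leaning towards the clerk. I'll work out the hole angles next, then move.

```bash
python3 - <<'E'
from h import *
d=np.load('pics/top0.npz'); s=np.load('pics/scene0.npz'); A=np.array([582,35])
for n,p in (('h3',ray(d,235+118/3.2,205+65/3.2,42)),('h2',ray(d,235+75/3.2,205+140/3.2,42)),
 ('s3',ray(s,300+(549-384)/2.667,205+269/2.667,42)),('s2',ray(s,300+(634-384)/2.667,205+247/2.667,42))):
    v=p[:2]-A; print(n,p.round(1),np.hypot(*v),'a(head)=',np.arctan2(-v[0],v[1]))
b=cv2.imread('pics/scene0.png')[235:325,330:430]; t=cv2.imread('pics/top0.png')[210:300,240:340]
cv2.imwrite('pics/c2.png',np.hstack([cv2.resize(t,(400,360),interpolation=2),cv2.resize(b,(400,360),interpolation=2)]))
E
```

```text
h3 [674.5 126.8  42. ] 130.310969585837 a(head)= -0.7892021475342248
h2 [608.  164.4  42. ] 131.94252088237752 a(head)= -0.19851894843871343
s3 [676.7 131.6  42. ] 135.26432677874877 a(head)= -0.7754678830517102
s2 [604.9 163.7  42. ] 130.76810528622698 a(head)= -0.176087050830022
```

Request:
move_arm:
  increments:
    - {"jaw": 0.7, "yaw": 6.8, "tx": 0, "ty": 0, "tz": 0}
    - {"jaw": 0.7, "yaw": 6.8, "tx": 0, "ty": 0, "tz": 0}
    - {"jaw": 0.7, "yaw": 6.8, "tx": 0, "ty": 0, "tz": 0}
    - {"jaw": 0.7, "yaw": 6.8, "tx": 0, "ty": 0, "tz": 0}
    - {"jaw": 0.7, "yaw": 6.8, "tx": 0, "ty": 0, "tz": 0}
    - {"jaw": 0.7, "yaw": 6.6, "tx": 0, "ty": 0, "tz": 0}

```text
clock: 0.6
ee_pos: [218.1, 477.1, 230.8]
eef_rot: [0.541, 0.841, -0.001, 0.0]
force: [0.0, -0.1, 0.1]
grip_width: 59.9
gripper_force: 0.0
```

Request:
move_arm:
  increments:
    - {"jaw": 0.7, "tx": -0.0302, "ty": 0.0105, "tz": 0.0015, "yaw": 0}
    - {"jaw": 0.7, "tx": -0.0302, "ty": 0.0105, "tz": 0.0015, "yaw": 0}
    - {"jaw": 0.7, "tx": -0.0302, "ty": 0.0105, "tz": 0.0015, "yaw": 0}
    - {"jaw": 0.7, "tx": -0.0302, "ty": 0.0105, "tz": 0.0015, "yaw": 0}
    - {"jaw": 0.7, "tx": -0.0302, "ty": 0.0105, "tz": 0.0015, "yaw": 0}
    - {"jaw": 0.7, "tx": -0.0302, "ty": 0.0105, "tz": 0.0015, "yaw": 0}
    - {"jaw": 0.7, "tx": -0.0302, "ty": 0.0105, "tz": 0.0015, "yaw": 0}
    - {"jaw": 0.7, "tx": -0.0302, "ty": 0.0105, "tz": 0.0015, "yaw": 0}
    - {"jaw": 0.7, "tx": -0.0302, "ty": 0.0105, "tz": 0.0015, "yaw": 0}
    - {"jaw": 0.7, "tx": -0.0302, "ty": 0.0105, "tz": 0.0015, "yaw": 0}
    - {"jaw": 0.7, "tx": -0.0302, "ty": 0.0105, "tz": 0.0015, "yaw": 0}
    - {"jaw": 0.7, "tx": -0.0302, "ty": 0.0105, "tz": 0.0015, "yaw": 0}
    - {"jaw": 0.7, "tx": -0.0302, "ty": 0.0105, "tz": 0.0015, "yaw": 0}
    - {"jaw": 0.7, "tx": -0.0302, "ty": 0.0105, "tz": 0.0015, "yaw": 0}
    - {"jaw": 0.7, "tx": 0, "ty": 0, "tz": 0, "yaw": 0}

```text
clock: 1.85
ee_pos: [532.7, 151.7, 209.3]
eef_rot: [0.541, 0.841, -0.0, 0.001]
force: [0.8, 0.8, -0.2]
grip_width: 59.7
gripper_force: 0.0
```

```bash
python3 - <<'E'
from h import *
s=grab('scene','scene1'); S=readout.state(); print(S['ee_pos'],S['eef_rot'],S['q'])
print('tcp px',px(s,S['ee_pos']),'knob est px',px(s,[527.5,153,108]))
b=cv2.imread('pics/scene1.png')[150:290,340:500]
cv2.imwrite('pics/c3.png',cv2.resize(b,(640,560),interpolation=2))
E
```

```text
[530.64223395 153.45917641 209.41767031] [ 5.40320240e-01  8.41459373e-01 -3.71608253e-04 -1.52142771e-04] [ 2.81665696e-01  3.17181643e-01 -1.14445102e-01  1.13992942e+00
 -2.60020421e-04  1.42330118e+00]
tcp px (np.float64(416.2425901539635), np.float64(218.5171117052221)) knob est px (np.float64(412.63206176185406), np.float64(257.48054322903874))
```

View pics/c3.png

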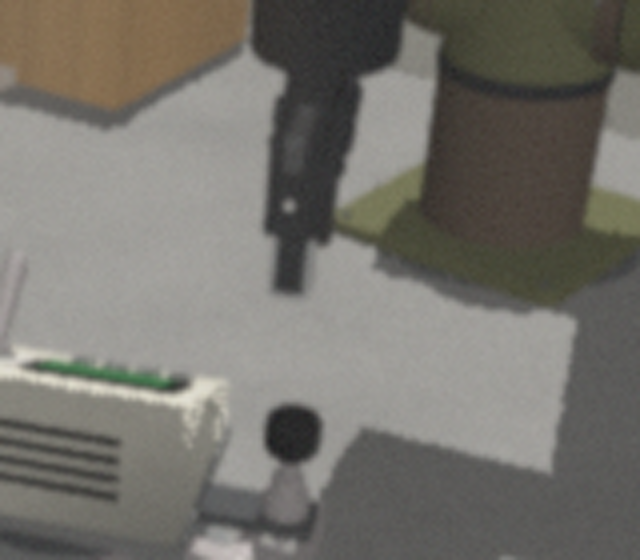

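Request:
move_arm:
  increments:
    - {"jaw": 0.7, "tx": 0.001, "ty": -0.0024, "tz": 0.0235, "yaw": 0}
    - {"jaw": 0.7, "tx": 0, "ty": 0, "tz": 0.0235, "yaw": 0}
    - {"jaw": 0.7, "tx": 0, "ty": 0, "tz": 0.0235, "yaw": 0}
    - {"jaw": 0.7, "tx": 0, "ty": 0, "tz": 0.0235, "yaw": 0}
    - {"jaw": 0.7, "tx": 0, "ty": 0, "tz": 0.0235, "yaw": 0}
    - {"jaw": 0.7, "tx": 0, "ty": 0, "tz": 0, "yaw": 0}
    - {"jaw": 0.7, "tx": 0, "ty": 0, "tz": 0, "yaw": 0}

```text
clock: 2.48
ee_pos: [524.4, 155.7, 91.8]
eef_rot: [0.538, 0.843, -0.001, -0.001]
force: [-0.4, 0.7, 0.1]
grip_width: 59.6
gripper_force: 0.0
```

Request:
move_arm:
  increments:
    - {"jaw": 0.3, "tx": 0, "ty": 0, "tz": 0, "yaw": 0}
    - {"jaw": 0.3, "tx": 0, "ty": 0, "tz": 0, "yaw": 0}
    - {"jaw": 0.3, "tx": 0, "ty": 0, "tz": 0, "yaw": 0}
    - {"jaw": 0.3, "tx": 0, "ty": 0, "tz": 0, "yaw": 0}
    - {"jaw": 0.3, "tx": 0, "ty": 0, "tz": 0, "yaw": 0}
    - {"jaw": 0.3, "tx": 0, "ty": 0, "tz": 0, "yaw": 0}

```text
clock: 2.98
ee_pos: [528.1, 156.2, 94.9]
eef_rot: [0.539, 0.843, 0.002, 0.001]
force: [-0.2, 1.3, 7.3]
grip_width: 29.4
gripper_force: 59.4
```

Request:
move_arm:
  increments:
    - {"jaw": 0.6, "tx": 0, "ty": 0, "tz": 0, "yaw": 0}
    - {"jaw": 0.6, "tx": 0, "ty": 0, "tz": 0, "yaw": 0}
    - {"jaw": 0.6, "tx": 0, "ty": 0, "tz": 0.005, "yaw": 0}
    - {"jaw": 0.6, "tx": 0, "ty": 0, "tz": 0, "yaw": 0}
    - {"jaw": 0.3, "tx": 0, "ty": 0, "tz": 0, "yaw": 0}
    - {"jaw": 0.3, "tx": 0, "ty": 0, "tz": 0, "yaw": 0}
    - {"jaw": 0.3, "tx": 0, "ty": 0, "tz": 0, "yaw": 0}
    - {"jaw": 0.3, "tx": 0, "ty": 0, "tz": 0, "yaw": 0}
    - {"jaw": 0.3, "tx": 0, "ty": 0, "tz": 0, "yaw": 0}
    - {"jaw": 0.3, "tx": 0, "ty": 0, "tz": 0, "yaw": 0}

```text
clock: 3.82
ee_pos: [526.6, 155.4, 87.7]
eef_rot: [0.539, 0.843, -0.0, -0.0]
force: [0.4, 0.3, -0.7]
grip_width: 29.8
gripper_force: 59.3
```

```bash
python3 - <<'E'
from h import *
for i in range(3):
    s=grab('scene','scene2'); S=readout.state(); print(S['ee_pos'],S['force'],S['ft_torque'],S['grip_width'])
b=cv2.imread('pics/scene2.png')[190:310,340:480]
cv2.imwrite('pics/c4.png',cv2.resize(b,(700,600),interpolation=2))
E
```

```text
[526.67377614 155.44905248  87.76705724] [ 0.20377851  0.3234522  -0.15452045] [ 0.09609442 -0.04632731  0.01555675] 29.947878007225754
[526.6571951  155.44071774  87.72804067] [-0.1080305   1.31890834 -0.65239039] [ 0.12335596 -0.05890384 -0.03644637] 30.03635230854159
[526.65219604 155.42804429  87.74844145] [-0.03836701 -0.18104079 -0.87607607] [ 0.12105675 -0.06698655 -0.01109902] 29.814864228602097
```

View pics/c4.png

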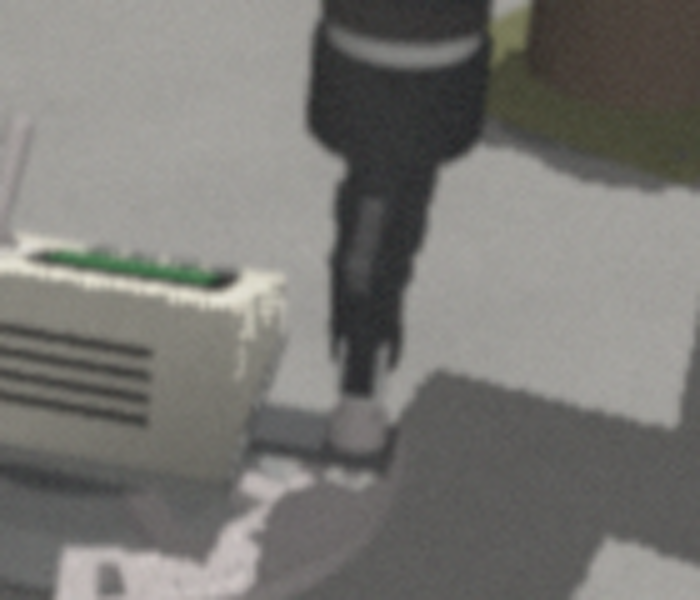

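The knob is held between the pads at about crop (360,370). Next I'll lift it.

Request:
move_arm:
  increments:
    - {"jaw": 0.3, "tx": 0, "ty": 0, "tz": -0.004, "yaw": 0}
    - {"jaw": 0.3, "tx": 0, "ty": 0, "tz": -0.004, "yaw": 0}
    - {"jaw": 0.3, "tx": 0, "ty": 0, "tz": -0.004, "yaw": 0}
    - {"jaw": 0.3, "tx": 0, "ty": 0, "tz": 0, "yaw": 0}
    - {"jaw": 0.3, "tx": 0, "ty": 0, "tz": 0, "yaw": 0}
    - {"jaw": 0.3, "tx": 0, "ty": 0, "tz": 0, "yaw": 0}

```text
clock: 4.47
ee_pos: [526.3, 155.2, 99.4]
eef_rot: [0.539, 0.843, -0.0, -0.0]
force: [1.3, 0.5, -7.1]
grip_width: 29.6
gripper_force: 59.8
```

Request:
move_arm:
  increments:
    - {"jaw": 0.3, "tx": -6e-05, "ty": 0.0039, "tz": 0, "yaw": 1.72}
    - {"jaw": 0.3, "tx": -6e-05, "ty": 0.0039, "tz": 0, "yaw": 1.72}
    - {"jaw": 0.3, "tx": -6e-05, "ty": 0.0039, "tz": 0, "yaw": 1.72}
    - {"jaw": 0.3, "tx": -6e-05, "ty": 0.0039, "tz": 0, "yaw": 1.72}
    - {"jaw": 0.3, "tx": -6e-05, "ty": 0.0039, "tz": 0, "yaw": 1.72}
    - {"jaw": 0.3, "tx": -6e-05, "ty": 0.0039, "tz": 0, "yaw": 1.72}
    - {"jaw": 0.3, "tx": -6e-05, "ty": 0.0039, "tz": 0, "yaw": 1.72}
    - {"jaw": 0.3, "tx": -6e-05, "ty": 0.0039, "tz": 0, "yaw": 1.72}
    - {"jaw": 0.3, "tx": -6e-05, "ty": 0.0039, "tz": 0, "yaw": 1.72}
    - {"jaw": 0.3, "tx": 0, "ty": 0, "tz": 0, "yaw": 0}
    - {"jaw": 0.3, "tx": 0, "ty": 0, "tz": 0, "yaw": 0}

```text
clock: 5.38
ee_pos: [559.9, 166.3, 99.4]
eef_rot: [0.647, 0.763, 0.0, -0.001]
force: [-0.2, 3.3, -8.0]
grip_width: 29.4
gripper_force: 59.9
```

Request:
move_arm:
  increments:
    - {"jaw": 0.3, "tx": 5e-05, "ty": 0.0039, "tz": 0, "yaw": 1.72}
    - {"jaw": 0.3, "tx": 5e-05, "ty": 0.0039, "tz": 0, "yaw": 1.72}
    - {"jaw": 0.3, "tx": 5e-05, "ty": 0.0039, "tz": 0, "yaw": 1.72}
    - {"jaw": 0.3, "tx": 5e-05, "ty": 0.0039, "tz": 0, "yaw": 1.72}
    - {"jaw": 0.3, "tx": 5e-05, "ty": 0.0039, "tz": 0, "yaw": 1.72}
    - {"jaw": 0.3, "tx": 5e-05, "ty": 0.0039, "tz": 0, "yaw": 1.72}
    - {"jaw": 0.3, "tx": 0, "ty": 0.0039, "tz": 0, "yaw": 1.72}
    - {"jaw": 0.3, "tx": 0, "ty": 0.0039, "tz": 0, "yaw": 1.72}
    - {"jaw": 0.3, "tx": 0, "ty": 0.0019, "tz": 0, "yaw": 0.86}
    - {"jaw": 0.3, "tx": 0, "ty": 0, "tz": 0, "yaw": 0}
    - {"jaw": 0.3, "tx": 0, "ty": 0, "tz": 0, "yaw": 0}

```text
clock: 6.3
ee_pos: [593.3, 168.1, 99.8]
eef_rot: [0.739, 0.674, 0.001, -0.0]
force: [1.5, 4.1, -7.4]
grip_width: 30.0
gripper_force: 59.9
```

Request:
move_arm:
  increments:
    - {"jaw": 0.45, "tx": 0, "ty": 0, "tz": 0, "yaw": 0}
    - {"jaw": 0.45, "tx": 0, "ty": 0, "tz": 0, "yaw": 0}
    - {"jaw": 0.45, "tx": 0, "ty": 0, "tz": 0.004, "yaw": 0}
    - {"jaw": 0.45, "tx": 0, "ty": 0, "tz": 0.004, "yaw": 0}
    - {"jaw": 0.45, "tx": 0, "ty": 0.002, "tz": 0, "yaw": 0.4}
    - {"jaw": 0.45, "tx": 0, "ty": 0.001, "tz": 0, "yaw": 0.4}
    - {"jaw": 0.45, "tx": 0, "ty": 0.001, "tz": 0, "yaw": 0.4}
    - {"jaw": 0.45, "tx": 0, "ty": 0, "tz": 0, "yaw": 0}

```text
clock: 6.97
ee_pos: [596.7, 167.0, 91.7]
eef_rot: [0.746, 0.666, -0.001, -0.0]
force: [-2.0, 0.0, 1.2]
grip_width: 38.2
gripper_force: 0.6
```

Request:
move_arm:
  increments:
    - {"jaw": 0.45, "tx": 0, "ty": 0.0007, "tz": 0, "yaw": 0.3}
    - {"jaw": 0.45, "tx": 0, "ty": 0.0007, "tz": 0, "yaw": 0.3}
    - {"jaw": 0.45, "tx": 0, "ty": 0.0007, "tz": 0, "yaw": 0.3}
    - {"jaw": 0.45, "tx": 0, "ty": 0.0007, "tz": 0, "yaw": 0.3}
    - {"jaw": 0.45, "tx": 0, "ty": 0.0007, "tz": 0, "yaw": 0.3}
    - {"jaw": 0.45, "tx": 0, "ty": 0, "tz": 0, "yaw": 0}

```text
clock: 7.47
ee_pos: [597.4, 166.5, 91.6]
eef_rot: [0.755, 0.656, -0.002, -0.002]
force: [-7.5, -0.9, 5.3]
grip_width: 38.5
gripper_force: 3.9
```

Request:
move_arm:
  increments:
    - {"jaw": 0.45, "tx": 0, "ty": 0.0007, "tz": 0, "yaw": 0.3}
    - {"jaw": 0.45, "tx": 0, "ty": 0.0007, "tz": 0, "yaw": 0.3}
    - {"jaw": 0.45, "tx": 0, "ty": 0.0007, "tz": 0, "yaw": 0.3}
    - {"jaw": 0.45, "tx": 0, "ty": 0.0007, "tz": 0, "yaw": 0.3}
    - {"jaw": 0.45, "tx": 0, "ty": 0, "tz": 0, "yaw": 0}

```text
clock: 7.88
ee_pos: [601.3, 166.2, 91.5]
eef_rot: [0.761, 0.648, -0.002, -0.001]
force: [-5.8, -1.2, 3.1]
grip_width: 38.1
gripper_force: 2.8
```

Request:
move_arm:
  increments:
    - {"jaw": 0.45, "tx": 0, "ty": 0, "tz": 0, "yaw": 0}
    - {"jaw": 0.45, "tx": 0, "ty": 0, "tz": 0, "yaw": 0}

```text
clock: 8.05
ee_pos: [601.3, 166.2, 91.5]
eef_rot: [0.761, 0.648, -0.002, -0.001]
force: [-5.6, -0.7, 2.4]
grip_width: 38.2
gripper_force: 2.9
```

```bash
python3 - <<'E'
from h import *
s=grab('scene','scene3'); S=readout.state(); print(S['ee_pos'],S['force'],S['ft_torque'],S['grip_width'],S['gripper_force'])
b=cv2.imread('pics/scene3.png')[190:310,320:460]
cv2.imwrite('pics/c5.png',cv2.resize(b,(700,600),interpolation=2))
E
```

```text
[601.26323857 166.17264927  91.50699716] [-5.79896939 -1.13192874  2.88635499] [-0.13885056  1.16880789  0.03181804] 38.26436765772387 2.897140122950077
```

View pics/c5.png

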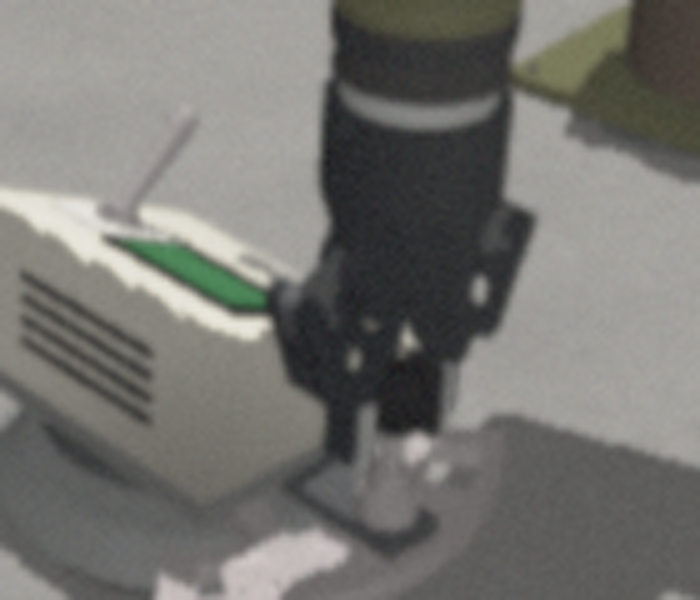

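The knob is at crop (410,390) and still riding on the plate. I'll keep pushing.

Request:
move_arm:
  increments:
    - {"jaw": 0.45, "tx": 0, "ty": 0.0007, "tz": 0, "yaw": 0.3}
    - {"jaw": 0.45, "tx": 0, "ty": 0.0007, "tz": 0, "yaw": 0.3}
    - {"jaw": 0.45, "tx": 0, "ty": 0.0007, "tz": 0, "yaw": 0.3}
    - {"jaw": 0.45, "tx": 0, "ty": 0, "tz": 0, "yaw": 0}

```text
clock: 8.43
ee_pos: [603.2, 165.9, 91.5]
eef_rot: [0.766, 0.642, -0.002, -0.001]
force: [-5.2, -0.2, 2.8]
grip_width: 37.9
gripper_force: 2.6
```

Request:
move_arm:
  increments:
    - {"jaw": 0.45, "tx": 0, "ty": 0.0007, "tz": 0, "yaw": 0.3}
    - {"jaw": 0.45, "tx": 0, "ty": 0.0007, "tz": 0, "yaw": 0.3}
    - {"jaw": 0.45, "tx": 0, "ty": 0.0007, "tz": 0, "yaw": 0.3}
    - {"jaw": 0.45, "tx": 0, "ty": 0, "tz": 0, "yaw": 0}

```text
clock: 8.77
ee_pos: [604.5, 165.5, 91.4]
eef_rot: [0.771, 0.636, -0.002, -0.002]
force: [-8.0, -1.0, 3.6]
grip_width: 38.5
gripper_force: 3.9
```

Request:
move_arm:
  increments:
    - {"jaw": 0.45, "tx": 0, "ty": 0.0007, "tz": 0, "yaw": 0.3}
    - {"jaw": 0.45, "tx": 0, "ty": 0.0007, "tz": 0, "yaw": 0.3}
    - {"jaw": 0.45, "tx": 0, "ty": 0, "tz": 0, "yaw": 0}

```text
clock: 9.02
ee_pos: [606.1, 165.3, 91.4]
eef_rot: [0.775, 0.632, -0.002, -0.002]
force: [-7.1, -0.5, 2.7]
grip_width: 38.4
gripper_force: 3.6
```

Request:
move_arm:
  increments:
    - {"jaw": 0.45, "tx": 0, "ty": 0.0007, "tz": 0, "yaw": 0.3}
    - {"jaw": 0.45, "tx": 0, "ty": 0.0007, "tz": 0, "yaw": 0.3}
    - {"jaw": 0.45, "tx": 0, "ty": 0, "tz": 0, "yaw": 0}

```text
clock: 9.27
ee_pos: [607.5, 165.1, 91.2]
eef_rot: [0.778, 0.628, -0.002, -0.002]
force: [-7.1, 0.6, 3.4]
grip_width: 38.5
gripper_force: 3.4
```

Request:
move_arm:
  increments:
    - {"jaw": 0.45, "tx": 0, "ty": 0.0007, "tz": 0, "yaw": 0.3}
    - {"jaw": 0.45, "tx": 0, "ty": 0.0007, "tz": 0, "yaw": 0.3}
    - {"jaw": 0.45, "tx": 0, "ty": 0, "tz": 0, "yaw": 0}

```text
clock: 9.52
ee_pos: [611.3, 164.8, 91.4]
eef_rot: [0.781, 0.624, -0.0, -0.0]
force: [0.1, -0.2, -0.8]
grip_width: 38.4
gripper_force: 0.4
```

Request:
move_arm:
  increments:
    - {"jaw": 0.45, "tx": 0, "ty": 0.0007, "tz": 0, "yaw": 0.3}
    - {"jaw": 0.45, "tx": 0, "ty": 0.0007, "tz": 0, "yaw": 0.3}
    - {"jaw": 0.45, "tx": 0, "ty": 0, "tz": 0, "yaw": 0}

```text
clock: 9.77
ee_pos: [612.1, 164.6, 91.5]
eef_rot: [0.785, 0.62, -0.001, -0.001]
force: [-3.8, -0.0, 0.3]
grip_width: 38.4
gripper_force: 2.3
```

Request:
move_arm:
  increments:
    - {"jaw": 0.45, "tx": 0, "ty": 0.0007, "tz": 0, "yaw": 0}
    - {"jaw": 0.45, "tx": 0, "ty": 0.0007, "tz": 0, "yaw": 0}
    - {"jaw": 0.45, "tx": 0, "ty": 0, "tz": 0, "yaw": 0}

```text
clock: 10.02
ee_pos: [612.4, 164.5, 91.5]
eef_rot: [0.784, 0.62, -0.001, -0.001]
force: [-7.1, 1.4, 2.1]
grip_width: 38.4
gripper_force: 3.5
```

```bash
python3 - <<'E'
from h import *
s=grab('scene','scene4'); S=readout.state(); print(S['ee_pos'],S['force'],S['ft_torque'],S['grip_width'],S['gripper_force'])
b=cv2.imread('pics/scene4.png')[190:310,320:460]
cv2.imwrite('pics/c6.png',cv2.resize(b,(700,600),interpolation=2))
E
```

```text
[612.43331833 164.53811978  91.46265787] [-6.53949994  1.01653823  1.39513915] [0.23080935 1.35076174 0.04718566] 38.62467168551163 3.4478279761970043
```

View pics/c6.png

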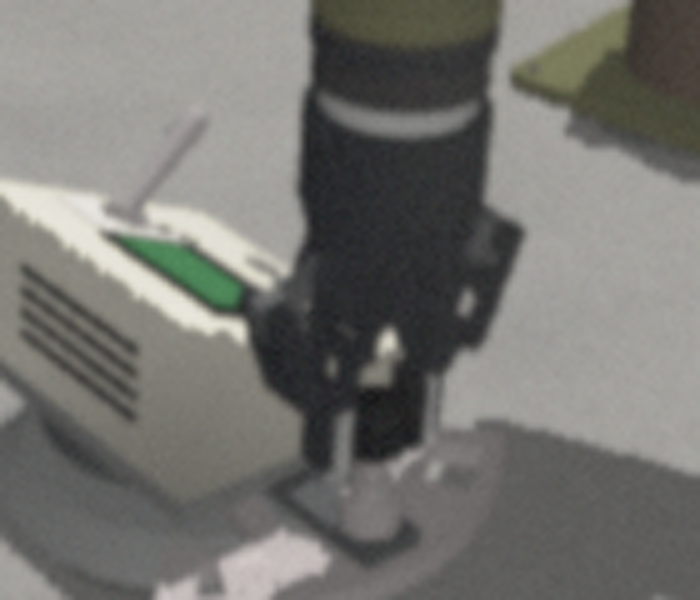

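The pin has dropped: the knob now sits low on its barrel at crop (390,420), and a further 1.4 mm command moved it only 0.3 mm. I'll back off, rise and turn.

Request:
move_arm:
  increments:
    - {"jaw": 0.65, "tx": 0, "ty": -0.004, "tz": 0, "yaw": 0}
    - {"jaw": 0.65, "tx": 0, "ty": 0, "tz": 0, "yaw": 0}
    - {"jaw": 0.65, "tx": 0, "ty": 0, "tz": 0, "yaw": 0}
    - {"jaw": 0.65, "tx": 0, "ty": 0, "tz": -0.02, "yaw": 0}
    - {"jaw": 0.65, "tx": 0, "ty": 0, "tz": -0.03, "yaw": 0}
    - {"jaw": 0.65, "tx": 0, "ty": 0, "tz": -0.035, "yaw": 0}
    - {"jaw": 0.65, "tx": 0, "ty": 0, "tz": -0.035, "yaw": 0}
    - {"jaw": 0.3, "tx": 0, "ty": 0, "tz": -0.035, "yaw": -7}
    - {"jaw": 0, "tx": 0, "ty": 0, "tz": -0.035, "yaw": -7}
    - {"jaw": 0, "tx": 0, "ty": 0, "tz": 0, "yaw": -7}
    - {"jaw": 0, "tx": 0, "ty": 0, "tz": 0, "yaw": -7}
    - {"jaw": 0, "tx": 0, "ty": 0, "tz": 0, "yaw": -7}
    - {"jaw": 0, "tx": 0, "ty": 0, "tz": 0, "yaw": -7}
    - {"jaw": 0, "tx": 0, "ty": 0, "tz": 0, "yaw": -7}
    - {"jaw": 0, "tx": 0, "ty": 0, "tz": 0, "yaw": -7}
    - {"jaw": 0, "tx": 0, "ty": 0, "tz": 0, "yaw": -7}
    - {"jaw": 0, "tx": 0, "ty": 0, "tz": 0, "yaw": -7}
    - {"jaw": 0, "tx": 0, "ty": 0, "tz": 0, "yaw": -7}
    - {"jaw": 0, "tx": 0, "ty": 0, "tz": 0, "yaw": -7}
    - {"jaw": 0, "tx": 0, "ty": 0, "tz": 0, "yaw": -0.6}

```text
clock: 11.73
ee_pos: [611.4, 165.1, 282.3]
eef_rot: [0.162, 0.987, 0.0, 0.001]
force: [0.0, -0.0, -0.4]
grip_width: -0.3
gripper_force: 0.0
```

```bash
python3 - <<'E'
from h import *
s=grab('scene','scene5'); S=readout.state(); print(S['ee_pos'],S['eef_rot'],S['force'],S['q'],S['grip_width'])
for dz in (0,9.5): print('knob px',px(s,[609,164.5,108+dz]))
print('tip/base pred',px(s,[531.3,-2.4,176]),px(s,[574.4,-11.4,135]))
b=cv2.imread('pics/scene5.png')[190:310,310:450]
cv2.imwrite('pics/c7.png',cv2.resize(b,(700,600),interpolation=2))
E
```

```text
[611.24622598 165.08667733 282.27539167] [1.63802841e-01 9.86492547e-01 2.72291410e-04 1.00469536e-03] [ 0.10158515 -0.45308987 -0.62425797] [ 2.63960215e-01  4.40220560e-01  2.64618752e-01  1.39314052e+00
 -3.39577933e-04  5.93048723e-01] -0.18031260651075728
knob px (np.float64(395.0046275677193), np.float64(274.1691835278296))
knob px (np.float64(395.32041668645564), np.float64(270.5178241694708))
tip/base pred (np.float64(360.4846682856622), np.float64(210.2368385691085)) (np.float64(345.3994417556765), np.float64(230.21002279988897))
```

View pics/c7.png

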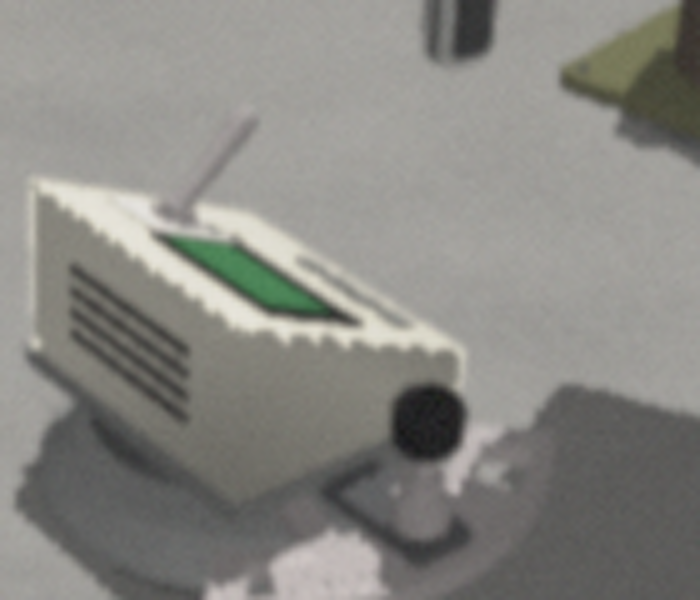

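The knob is home: seen at pixel (395.6,274.4), predicted (395.0,274.2). The bat tip shows at about (360.5,213) and its base at about (345.6,233). I'll locate the bat from depth in both cameras.

```bash
python3 - <<'E'
from h import *
def cloud(d):
    f=240/np.tan(np.radians(float(d['fov_y']))/2); z=d['range_z'].astype(float); v,u=np.mgrid[:480,:640]
    P=np.stack([(u-d['cx'])/f*z,-(v-d['cy'])/f*z,-z,np.ones_like(z)],-1)@d['cam_to_world'].T
    return P[...,:3]
t=grab('top','top6'); s=np.load('pics/scene5.npz')
for n,d in (('top',t),('scene',s)):
    P=cloud(d); m=(d['range_z']>0)&(P[...,0]>490)&(P[...,0]<580)&(P[...,1]>-50)&(P[...,1]<45)&(P[...,2]>138)&(P[...,2]<215)
    q=P[m]; q=q[q[:,2].argsort()]; print(n,len(q)); print(q[::max(1,len(q)//18)].round(0).tolist())
    print([px(t,p) for p in ([531.3,-2.4,176],[574.4,-11.4,135])] if n=='top' else '')
# head side edges
b=t['color'][205:305,235:355,::-1]; cv2.imwrite('pics/c8.png',cv2.resize(b,(720,600),interpolation=2))
E
```

```text
top 85
[[573.0, -16.0, 139.0], [575.0, -9.0, 141.0], [575.0, -11.0, 144.0], [580.0, -16.0, 147.0], [569.0, -9.0, 149.0], [567.0, -6.0, 152.0], [561.0, -11.0, 156.0], [564.0, -4.0, 157.0], [553.0, -11.0, 158.0], [558.0, -9.0, 161.0], [556.0, -4.0, 163.0], [553.0, -9.0, 169.0], [543.0, -9.0, 170.0], [550.0, -9.0, 171.0], [545.0, -4.0, 173.0], [547.0, -4.0, 174.0], [547.0, -2.0, 175.0], [537.0, -9.0, 176.0], [545.0, -9.0, 177.0], [537.0, -7.0, 178.0], [540.0, 1.0, 179.0], [539.0, -7.0, 181.0]]
[(np.float64(316.3239547747022), np.float64(273.36711292342704)), (np.float64(320.138113499844), np.float64(257.48302526769953))]
scene 112
[[573.0, -4.0, 138.0], [568.0, -8.0, 140.0], [566.0, -5.0, 143.0], [566.0, -5.0, 146.0], [567.0, -0.0, 148.0], [561.0, -2.0, 150.0], [561.0, -6.0, 152.0], [558.0, -12.0, 154.0], [559.0, -1.0, 155.0], [560.0, -3.0, 158.0], [560.0, -4.0, 160.0], [555.0, -8.0, 162.0], [552.0, -8.0, 163.0], [548.0, -5.0, 166.0], [543.0, 4.0, 167.0], [543.0, 4.0, 170.0], [547.0, -3.0, 172.0], [544.0, -5.0, 172.0], [541.0, -2.0, 175.0]]
```

View pics/c8.png

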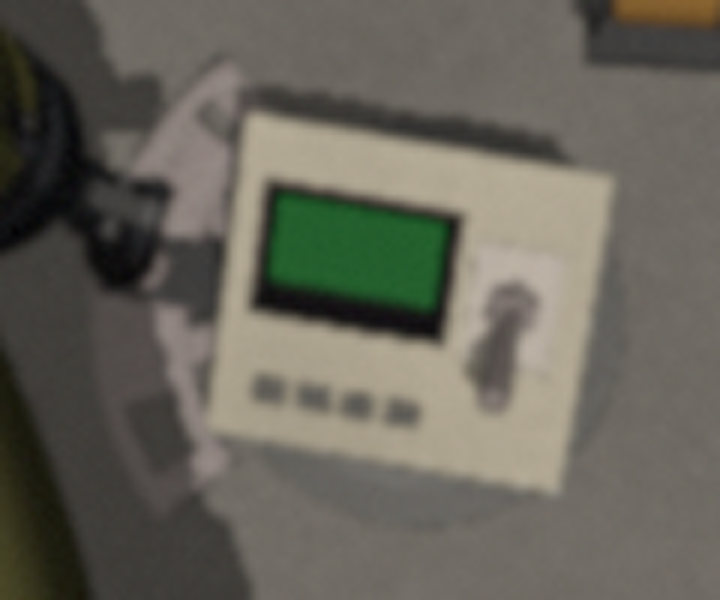

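The bat tip is at top-view pixel (317,272.5) and its base at (320.3,254.5), so the tip is near world (533,-3,177). I'll move to the clerk side of it and descend.

Request:
move_arm:
  increments:
    - {"jaw": 0, "tx": 0, "ty": 0, "tz": 0, "yaw": -4}
    - {"jaw": 0, "tx": 0, "ty": 0, "tz": 0, "yaw": -4}
    - {"jaw": 0, "tx": 0.0112, "ty": -0.0256, "tz": 0, "yaw": 0}
    - {"jaw": 0, "tx": 0.0112, "ty": -0.0256, "tz": 0, "yaw": 0}
    - {"jaw": 0, "tx": 0.0112, "ty": -0.0256, "tz": 0, "yaw": 0}
    - {"jaw": 0, "tx": 0.0112, "ty": -0.0256, "tz": 0, "yaw": 0}
    - {"jaw": 0, "tx": 0.0112, "ty": -0.0256, "tz": 0, "yaw": 0}
    - {"jaw": 0, "tx": 0.0112, "ty": -0.0256, "tz": 0, "yaw": 0}
    - {"jaw": 0, "tx": 0.0112, "ty": -0.0256, "tz": 0, "yaw": 0}
    - {"jaw": 0, "tx": 0, "ty": 0, "tz": 0, "yaw": 0}
    - {"jaw": 0, "tx": 0, "ty": 0, "tz": 0, "yaw": 0}
    - {"jaw": 0, "tx": 0, "ty": 0, "tz": 0, "yaw": 0}
    - {"jaw": 0, "tx": 0, "ty": 0, "tz": 0, "yaw": 0}

```text
clock: 12.92
ee_pos: [500.7, 4.3, 281.9]
eef_rot: [0.094, 0.996, 0.0, 0.0]
force: [0.1, -0.5, -0.4]
grip_width: -0.2
gripper_force: 0.0
```

Request:
move_arm:
  increments:
    - {"jaw": 0, "tx": 0, "ty": 0, "tz": 0.0315, "yaw": 0}
    - {"jaw": 0, "tx": 0, "ty": 0, "tz": 0.0315, "yaw": 0}
    - {"jaw": 0, "tx": 0, "ty": 0, "tz": 0.0315, "yaw": 0}
    - {"jaw": 0, "tx": 0, "ty": 0, "tz": 0.0315, "yaw": 0}
    - {"jaw": 0, "tx": 0, "ty": 0, "tz": 0, "yaw": 0}
    - {"jaw": 0, "tx": -0.004, "ty": 0, "tz": 0, "yaw": 0}
    - {"jaw": 0, "tx": -0.004, "ty": 0, "tz": 0, "yaw": 0}
    - {"jaw": 0, "tx": -0.003, "ty": 0, "tz": 0, "yaw": 0}
    - {"jaw": 0, "tx": 0, "ty": 0, "tz": 0, "yaw": 0}
    - {"jaw": 0, "tx": 0, "ty": 0, "tz": 0, "yaw": 0}

```text
clock: 13.75
ee_pos: [512.4, 1.6, 157.4]
eef_rot: [0.094, 0.996, 0.0, 0.002]
force: [1.0, 0.3, 0.3]
grip_width: 0.3
gripper_force: 0.0
```

Request:
move_arm:
  increments:
    - {"jaw": 0, "tx": -0.001, "ty": 0, "tz": 0, "yaw": 0}
    - {"jaw": 0, "tx": -0.001, "ty": 0, "tz": 0, "yaw": 0}
    - {"jaw": 0, "tx": -0.001, "ty": 0, "tz": 0, "yaw": 0}
    - {"jaw": 0, "tx": 0, "ty": 0, "tz": 0, "yaw": 0}

```text
clock: 14.08
ee_pos: [513.8, 1.0, 156.0]
eef_rot: [0.094, 0.996, 0.0, 0.0]
force: [0.5, -0.6, -0.4]
grip_width: 0.2
gripper_force: 0.0
```

Request:
move_arm:
  increments:
    - {"jaw": 0, "tx": -0.001, "ty": 0, "tz": 0, "yaw": 0}
    - {"jaw": 0, "tx": -0.001, "ty": 0, "tz": 0, "yaw": 0}
    - {"jaw": 0, "tx": -0.001, "ty": 0, "tz": 0, "yaw": 0}
    - {"jaw": 0, "tx": 0, "ty": 0, "tz": 0, "yaw": 0}
    - {"jaw": 0, "tx": 0, "ty": 0, "tz": 0, "yaw": 0}

```text
clock: 14.5
ee_pos: [516.6, 0.5, 155.8]
eef_rot: [0.094, 0.996, 0.0, -0.0]
force: [0.3, -0.2, -1.0]
grip_width: 0.2
gripper_force: 0.0
```

Request:
move_arm:
  increments:
    - {"jaw": 0, "tx": -0.001, "ty": 0, "tz": 0, "yaw": 0}
    - {"jaw": 0, "tx": -0.001, "ty": 0, "tz": 0, "yaw": 0}
    - {"jaw": 0, "tx": 0, "ty": 0, "tz": 0, "yaw": 0}
    - {"jaw": 0, "tx": 0, "ty": 0, "tz": 0, "yaw": 0}

```text
clock: 14.83
ee_pos: [518.6, 0.2, 155.8]
eef_rot: [0.094, 0.996, 0.0, 0.0]
force: [0.1, 0.7, -0.0]
grip_width: -0.1
gripper_force: 0.0
```

Request:
move_arm:
  increments:
    - {"jaw": 0, "tx": -0.001, "ty": 0, "tz": 0, "yaw": 0}
    - {"jaw": 0, "tx": -0.001, "ty": 0, "tz": 0, "yaw": 0}
    - {"jaw": 0, "tx": 0, "ty": 0, "tz": 0, "yaw": 0}
    - {"jaw": 0, "tx": 0, "ty": 0, "tz": 0, "yaw": 0}

```text
clock: 15.17
ee_pos: [520.6, -0.2, 155.8]
eef_rot: [0.094, 0.996, -0.0, 0.0]
force: [-0.4, 0.8, -0.4]
grip_width: -0.2
gripper_force: 0.0
```

Request:
move_arm:
  increments:
    - {"jaw": 0, "tx": -0.001, "ty": 0, "tz": 0, "yaw": 0}
    - {"jaw": 0, "tx": -0.001, "ty": 0, "tz": 0, "yaw": 0}
    - {"jaw": 0, "tx": 0, "ty": 0, "tz": 0, "yaw": 0}
    - {"jaw": 0, "tx": 0, "ty": 0, "tz": 0, "yaw": 0}

```text
clock: 15.5
ee_pos: [521.9, -0.5, 155.7]
eef_rot: [0.094, 0.996, 0.0, -0.001]
force: [-2.4, 1.2, 1.1]
grip_width: -0.0
gripper_force: 0.9
```

Contact is at 521.5, where predicted. Next, the up-and-over move in small steps.

Request:
move_arm:
  increments:
    - {"jaw": 0, "tx": -0.0012, "ty": 0, "tz": -0.0014, "yaw": 0}
    - {"jaw": 0, "tx": -0.0012, "ty": 0, "tz": -0.0014, "yaw": 0}
    - {"jaw": 0, "tx": 0, "ty": 0, "tz": 0, "yaw": 0}

```text
clock: 15.75
ee_pos: [523.6, -1.4, 158.2]
eef_rot: [0.094, 0.996, -0.001, -0.001]
force: [-3.6, -1.5, -0.2]
grip_width: -0.1
gripper_force: 2.0
```

Request:
move_arm:
  increments:
    - {"jaw": 0, "tx": -0.0012, "ty": 0, "tz": -0.0013, "yaw": 0}
    - {"jaw": 0, "tx": -0.0012, "ty": 0, "tz": -0.0013, "yaw": 0}
    - {"jaw": 0, "tx": 0, "ty": 0, "tz": 0, "yaw": 0}

```text
clock: 16.0
ee_pos: [526.8, -2.0, 161.4]
eef_rot: [0.094, 0.996, -0.001, -0.0]
force: [-5.0, -2.0, 0.3]
grip_width: -0.0
gripper_force: 2.4
```

Moving well, with the force low. Continuing.

Request:
move_arm:
  increments:
    - {"jaw": 0, "tx": -0.0013, "ty": 0, "tz": -0.0011, "yaw": 0}
    - {"jaw": 0, "tx": -0.0013, "ty": 0, "tz": -0.0011, "yaw": 0}
    - {"jaw": 0, "tx": -0.0013, "ty": 0, "tz": -0.0011, "yaw": 0}
    - {"jaw": 0, "tx": 0, "ty": 0, "tz": 0, "yaw": 0}

```text
clock: 16.33
ee_pos: [531.1, -2.8, 165.2]
eef_rot: [0.094, 0.996, -0.001, 0.0]
force: [-5.1, -2.2, 2.5]
grip_width: 0.1
gripper_force: 2.4
```

Request:
move_arm:
  increments:
    - {"jaw": 0, "tx": -0.0013, "ty": 0, "tz": -0.001, "yaw": 0}
    - {"jaw": 0, "tx": -0.0013, "ty": 0, "tz": -0.001, "yaw": 0}
    - {"jaw": 0, "tx": -0.0013, "ty": 0, "tz": -0.001, "yaw": 0}
    - {"jaw": 0, "tx": 0, "ty": 0, "tz": 0, "yaw": 0}

```text
clock: 16.67
ee_pos: [536.5, -2.9, 168.5]
eef_rot: [0.094, 0.996, 0.0, 0.002]
force: [-1.8, -0.3, 0.9]
grip_width: -0.1
gripper_force: 0.9
```

Request:
move_arm:
  increments:
    - {"jaw": 0, "tx": -0.0013, "ty": 0, "tz": -0.0008, "yaw": 0}
    - {"jaw": 0, "tx": -0.0013, "ty": 0, "tz": -0.0008, "yaw": 0}
    - {"jaw": 0, "tx": 0, "ty": 0, "tz": 0, "yaw": 0}

```text
clock: 16.92
ee_pos: [539.0, -3.3, 169.6]
eef_rot: [0.094, 0.996, 0.0, 0.001]
force: [0.9, -0.1, 0.2]
grip_width: -0.4
gripper_force: 0.0
```

Request:
move_arm:
  increments:
    - {"jaw": 0, "tx": -0.0013, "ty": 0, "tz": -0.0006, "yaw": 0}
    - {"jaw": 0, "tx": -0.0013, "ty": 0, "tz": -0.0006, "yaw": 0}
    - {"jaw": 0, "tx": 0, "ty": 0, "tz": 0, "yaw": 0}

```text
clock: 17.17
ee_pos: [540.7, -4.0, 170.4]
eef_rot: [0.094, 0.996, 0.0, 0.001]
force: [-0.4, -0.9, 0.7]
grip_width: 0.3
gripper_force: 0.0
```

The bat has snapped over and the contact is gone. I'll retreat and check.

Request:
move_arm:
  increments:
    - {"jaw": 0, "tx": 0.015, "ty": 0, "tz": 0, "yaw": 0}
    - {"jaw": 0, "tx": 0.03, "ty": 0, "tz": 0, "yaw": 0}
    - {"jaw": 0, "tx": 0.03, "ty": 0, "tz": -0.02, "yaw": 0}
    - {"jaw": 0, "tx": 0.02, "ty": 0, "tz": -0.03, "yaw": 0}
    - {"jaw": 0, "tx": 0, "ty": 0, "tz": -0.035, "yaw": 0}
    - {"jaw": 0, "tx": 0, "ty": 0, "tz": -0.035, "yaw": 0}
    - {"jaw": 0, "tx": 0, "ty": 0, "tz": 0, "yaw": 0}
    - {"jaw": 0, "tx": 0, "ty": 0, "tz": 0, "yaw": 0}

```text
clock: 17.83
ee_pos: [448.3, 13.9, 292.7]
eef_rot: [0.094, 0.996, 0.0, 0.003]
force: [-0.2, 0.1, -0.5]
grip_width: 0.3
gripper_force: 0.0
```

```bash
python3 - <<'E'
from h import *
s=grab('scene','scene7'); print(readout.state()['ee_pos'])
B=np.array([577,-11,135]); h=np.array([.98,-.19,0])
print('on',px(s,B+60*(-np.sin(.052)*h+np.array([0,0,np.cos(.052)]))))
b=cv2.imread('pics/scene7.png')[190:310,310:450]
cv2.imwrite('pics/c9.png',cv2.resize(b,(700,600),interpolation=2))
E
```

```text
[447.2122007   13.8651226  290.98883451]
on (np.float64(346.2390758187041), np.float64(207.88814581930575))
```

View pics/c9.png

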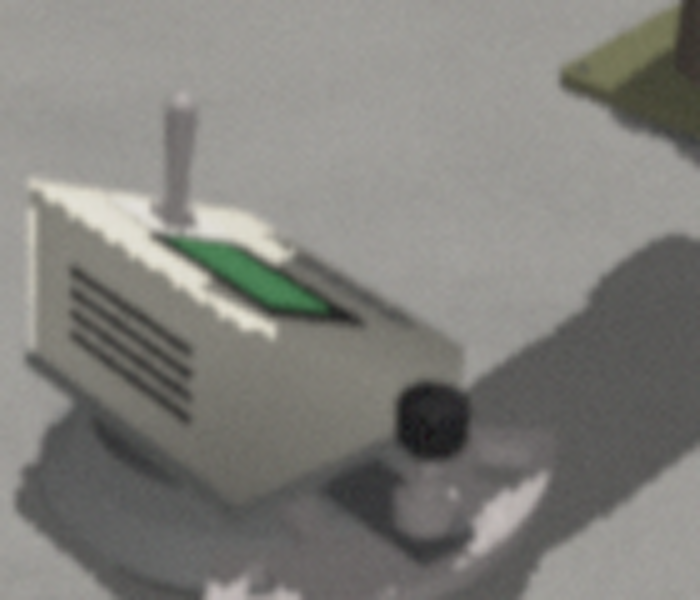

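The bat stands nearly upright, its tip at crop (181,98), which is pixel (346.2,209.6) against a predicted on position of (346.2,207.9). The knob is still home at crop (432,420), and the head has not moved. I'll hand in.

```bash
python3 -c "
from workcell import r
print(r.sign_off())"
```

```text
the job is handed in; nothing more can be done
None
```

I handed the job in at about 18 s: the display is in the middle hole facing the clerk, the plunger is home, and the switch is on. The last picture confirms all three. The highest wrist force while working the switch was about 6 N. The bystanders were not touched.

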